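# Shut off the calibration gas and hold the blue port cap lifted off

## Robot

A 6-joint arm with a two-finger parallel gripper is mounted at the origin on the work surface. World frame = base frame: x ahead of the robot, y to its left, z up, the work surface at z = 0. Lengths are in m, angles in rad, forces in N, time in s.
With the tool pointing down it reaches from about 0.325 to 1 m from the base axis. Payload 5.1 kg.
Tool frame: the origin (TCP) lies midway between the tips of the shut fingers; the grasp point (between the pads) lies 19 mm behind it; x points along the fingers, z is the direction in which the jaws open and shut, and the axes are right-handed (so a half turn about x gives the same grasp; the last joint's range is limited). The gripper opens to 85 mm and grips with 20 to 120 N. Pads are 22 mm wide; open, the fingers measure 114 mm over their backs; the gripper's body (76 mm by 85 mm) begins 54 mm behind the grasp point. The pads swing forward as they close: fully open they stand 13 mm farther back than shut.
Start: joints at [-1.397, 0.124, 1.65, -0, 1.367, -0.083], TCP at [0.165, -0.629, 0.231] pointing down, gripper open.
Joint ranges: [-2.61, 2.61], [-1.02, 2.33], [0.03, 2.71], [-1.35, 4.49], [0.32, 2.68], [-2.91, 2.91]. Speed limits (rad/s): [2.57, 2.57, 3.14, 3.14, 3.14, 3.14].

## Interface

Orientations are given as a rotation vector (axis times angle).
In Python, from cell import arm gives the robot as it stands.
- The arm moves only by the shell command python3 -m pendant 'ROWS'. ROWS is JSON, a list that holds one entry, the list of rows, each a list of 5 numbers: the shift along the world's x, y, z in mm, then the turn about the world's z in rad, then the finger opening in mm, from 0 to 85.4. In form: [[[x, y, z, yaw, jaw], ...]]. A call has 1 to 10 rows; each row shifts and turns the commanded pose from where the row before left it; what a row does not reach is not made up. A row lasts 1/10 s, in which the tool goes at most 50 mm and 8.59 degrees, less where a joint would pass 70% of its speed; a pose out of reach is approached as far as the arm can. A call is refused whole if a number of a shift passes 50 or a number of a turn 0.15, either way. A call with a gripper value outside its range is refused whole. The fingers move at their own pace and stop on an object; the grip force is fixed at half the most. Time passes only in rows, so rows that do not move let the fingers close. It gives the time, the measured TCP pose, the force and the opening at its end, in the units of the state.
- arm.state(): the state, without advancing time (a new reading comes with each control period).
- arm.snapshot(name): name is "side" or "top" or "wrist"; returns a dict with "color" (400x640x3 uint8, red, green, blue), "mtx" (3x3 intrinsics, pixels), "R" (3x3) and "t" (3): a world point X has camera coordinates R X + t. Camera axes: x right, y down, z forward; pixel columns grow to the right and rows downward; lengths in m; the calibration is good to about 2 mm. A picture is of the moment at which its call begins. There is no depth.
- arm.job_done(): hands the job in, once; it reports no verdict.
Trained networks look in the newest picture that a camera, given by its name, has taken for a name from the list of things; names that differ only in an ending like _2 or _b are one class to them, and where a whole thing is asked for, a point or a joint stands for the part that bears it (a point fixed in the world has none). Each returns a list of dicts, best first, with "confidence" (0 to 1); they miss things now and then, are a little off and sometimes report something else, mostly with a low value. They report only what shows in the picture. A call takes as long as a camera call. They do not tell look-alikes from the thing itself.
- arm.trace(thing, camera): "region" (400x640 bool, what is visible of it) and "location" ([column, row] in pixels, amid what is visible of it).
- arm.pinpoint(thing, camera): "location" ([column, row] in pixels: a listed point, or the origin of a listed thing).
The state is a dict: "time_s": time; "joint_pos": joint angles; "joint_velocities": joint speeds; "joint_torque": joint torques, N m; "tool_pos": TCP position; "orientation": TCP orientation; "contact_force": force on the tool from outside, world axes, zero at the start; "torque": the same for the moment, N m; "grip_width": finger opening in m.
Only numpy, scipy, OpenCV 4.12 (cv2) and the standard library are available. Lean on these libraries where they do the work, as an engineer would, in place of code of your own. Each camera call takes 0.05 s, during which the arm holds its last target.

## Task

Get the calibration-gas manifold's blue-capped port ready for a hose: first turn the selector lever to its middle off mark, pointing straight out of the manifold's front, without swinging on past it to the other gas, and only then unscrew the blue cap, which may have a right-hand or a left-hand thread, so feel both ways which way it loosens. Lift it straight off and finish while still holding it in the gripper, mouth down and still, about 10 cm above its port, with the lever left at off. Leave the grey cap and everything else on the bench as they are.

Things in the scene. Friction and masses are not known exactly. Their poses are not given: they have to be found in the camera images.
- manifold: the gas manifold, fixed to the bench: grey base plate 160 x 300 x 12 mm, on it an aluminium block 70 (x) x 260 (y) mm, its top 57 mm above the bench, with two capped ports, and a brass selector valve with a round dial in front. Origin: centre of the plate's underside, on the bench. -x points out of its front, roughly to the robot, z up; turned by up to 20 degrees.
- gauge (a point): the middle of the small round pressure gauge that stands between the ports on the manifold (fixed, 38 mm across, reaching 108 mm above the bench); an obstacle only
- selector (a joint): the lever's angle about its upright spindle, rad. 0 = off: it points straight out of the manifold's front (-x), at the dial's long white mark. Positive: swung to the manifold's +y side (one gas), negative: to -y (the other gas); stops at +-1.4. It starts on the positive side, 0.7 to 1.3, and stays where it is left; about 2 N at the grip move it.
- lever_pivot (a point): the lever's spindle axis, on the manifold 40 mm in front of its origin, 68 mm above the bench, at the height of the lever bar
- lever_grip (a point): middle of the lever's grip: a red upright round post 18 mm across and 40 mm high, 65 mm from the spindle; this point is 20 mm below the post's top and 91 mm above the bench. The post stands on the end of a flat bar 12 mm wide, its top 71 mm above the bench, which runs to the spindle.
- blue_cap: the cap to take off: blue fluted brass cap 48 mm across, 42 mm high, about 0.3 kg, screwed tight on one of the two ports (which one varies). Origin: its centre, half-way up, 84 mm above the bench at the start; z up along its axis. The upper half is solid, the lower half a skirt over the thread; 6 mm of free height is left between its lower rim and the block.
- blue_cap_top (a point): centre of the blue cap's top face, 21 mm above its origin. A white line on this face points along the cap's -x, at the start to the manifold's front.
- blue_cap_thread (a point): middle of the blue cap's open lower rim, 21 mm below its origin. Coarse quick thread of unknown hand. The wrong way it gives 3 degrees at most and stops hard. The right way (seen from above counter-clockwise if right-hand, clockwise if left-hand) it climbs evenly 3 mm in the first 45 degrees, then stays level; from 55 degrees it lifts straight off; a stop at 88 degrees.
- grey_cap: the same cap in grey, on the other port, 170 mm from the blue one (its thread has the opposite hand); to be left alone. Origin at its centre, half-way up
- port_left (a point): axis of the port on the manifold's +y side, at the top of the aluminium block (57 mm above the bench); manifold x = 30 mm, y = 85 mm. The threaded spigot stands 25 mm above this point
- port_right (a point): the same for the port on the manifold's -y side (x = 30 mm, y = -85 mm)
- detector: bystander: dark hand-held gas detector lying flat, 115 x 60 x 28 mm; origin under its centre
- multimeter: bystander: grey-green multimeter lying flat, 145 x 75 x 40 mm; origin under its centre
- screwdriver: bystander: green-handled screwdriver lying along its x, 170 mm long, 26 mm thick; origin under its centre
- parts_tray: bystander: blue open tray with four compartments, 120 x 85 x 28 mm; origin under its centre
- solder_spool: bystander: grey spool standing upright, 52 mm across, 40 mm high; origin under its centre
- cleaner: bystander: small white bottle with a red cap, 40 mm across, 85 mm high; origin under its centre
There are look-alikes about, which are no part of the job. Several things have the shape of the blue_cap; the one meant has the colours described above.

How it is judged:
On the way, in this order (a step that is already met when the one before it is completed fails the run):
1. the lever stands still at off (within 0.12 rad) (value of joint selector between -0.12 and 0.12 rad and velocity of joint selector between -0.1 and 0.1 rad/s), for 0.3 s.
2. the blue cap has been unscrewed: turned 0.8 rad or more while still on its port (angle between the x axis of blue_cap and the x axis of manifold, either way round above 0.8 rad and z of blue_cap in the frame of manifold below 0.094 m), for 0.05 s.
At the end, for the whole second after the job is handed in: The blue cap is held still in the fingers (gripped with more than 1 N, nothing else touching it), 70 to 140 mm higher than where it sat tight, its axis within 50 mm of a port's axis, upright within 0.25 rad, mouth down; the lever is within 0.12 rad of off (value of joint selector between -0.12 and 0.12 rad and z of blue_cap in the frame of manifold between 0.154 and 0.224 m and (horizontal distance between blue_cap and port_left below 0.05 m or horizontal distance between blue_cap and port_right below 0.05 m) and angle between blue_cap's own z axis and vertical below 0.25 rad and linear speed of blue_cap below 0.03 m/s and contact force between the fingers and blue_cap above 1 N and contact force between blue_cap and manifold below 0.1 N and contact force between blue_cap and grey_cap below 0.1 N); the arm keeps its last pose, push and grip.
It fails at once if the lever was swung past off towards the other gas by more than 0.35 rad (value of joint selector below -0.35 rad).
It fails at once if the blue cap was loosened (turned over 0.3 rad or raised over 4 mm) while the lever was not at off ((value of joint selector above 0.2 rad or value of joint selector below -0.2 rad) and (angle between the x axis of blue_cap and the x axis of manifold, either way round above 0.3 rad or z of blue_cap in the frame of manifold above 0.088 m)).
It fails at once if the grey cap was turned by over 0.25 rad or shifted by over 6 mm (angle between the x axis of grey_cap and the x axis of manifold, either way round above 0.25 rad or distance of grey_cap from where it was at the start of the episode above 0.006 m).
It fails at once if something else on the bench was moved by over 25 mm (distance of any of detector, multimeter, screwdriver, parts_tray, solder_spool, cleaner from where it was at the start of the episode above 0.025 m).
It also fails if it takes over 48 s, if anything falls off the work surface, if the arm or the gripper's body presses on something with over 40 N, if the wrist force passes 120 N, or if a joint passes its speed limit or range.

## Working session

There is one attempt and no reset: what is moved stays moved. The work goes in short steps, Python scripts to look and compute and a shell command to move; the robot and the scene stay as the last step left them, time stands still between calls to the robot, and variables do not carry over. Pictures are saved under pics/ and viewed, and the job is handed in when it is done.

```bash
ls; mkdir -p pics
python3 - <<'E'
from cell import arm
import cv2
s=arm.state(); print({k:(v if not hasattr(v,'__len__') else [round(float(a),3) for a in v]) for k,v in s.items()})
for c in("top","side"):
    p=arm.snapshot(c); cv2.imwrite(f"pics/{c}0.png",p["color"][:,:,::-1])
    print(c,p["mtx"].tolist(),p["R"].round(4).tolist(),p["t"].round(4).tolist())
    for n in("lever_pivot","lever_grip","blue_cap_top","blue_cap","grey_cap","port_left","port_right","gauge","manifold"):
        try: print(n,[(d["location"],round(d["confidence"],2)) for d in arm.pinpoint(n,c)][:4])
        except Exception as e: print(n,e)
E
```

```text
pics
{'time_s': 0.0, 'joint_pos': [-1.397, 0.125, 1.652, 0.0, 1.367, -0.083], 'joint_velocities': [-0.001, -0.0, -0.001, 0.001, -0.0, -0.001], 'joint_torque': [-0.0, -42.361, -36.545, -0.0, 0.007, 0.0], 'tool_pos': [0.165, -0.628, 0.23], 'orientation': [1.019, 1.321, -1.017], 'contact_force': [0.436, 0.275, -0.424], 'torque': [0.025, 0.015, -0.006], 'grip_width': 0.08515866299123254}
top [[403.4361081662496, 0.0, 319.75181148470114], [0.0, 403.4361081662496, 207.6236422615427], [0.0, 0.0, 1.0]] [[-0.0226, -0.9996, -0.0149], [-0.9836, 0.0249, -0.1789], [0.1792, 0.0106, -0.9838]] [0.0213, 0.5842, 1.0542]
lever_pivot [([333.5, 224.5], 0.98)]
lever_grip [([312.6, 234.3], 0.6)]
blue_cap_top [([377.8, 269.0], 0.81), ([365.3, 189.7], 0.8), ([440.2, 222.5], 0.54)]
blue_cap [([356.9, 188.9], 0.79), ([339.3, 277.3], 0.78), ([440.5, 221.5], 0.72), ([378.2, 268.4], 0.6)]
grey_cap [([294.8, 201.3], 0.69), ([357.4, 192.0], 0.45)]
port_left [([297.2, 201.0], 0.9), ([414.0, 233.9], 0.33)]
port_right [([359.2, 191.8], 0.88)]
gauge [([323.7, 197.2], 0.68), ([359.7, 191.7], 0.66)]
manifold [([330.6, 211.4], 0.76)]
side [[469.3494884354291, 0.0, 319.7003934514862], [0.0, 469.3494884354291, 202.19127784277825], [0.0, 0.0, 1.0]] [[-0.7473, -0.6643, 0.0156], [-0.4644, 0.5054, -0.7273], [0.4752, -0.5507, -0.6862]] [0.4335, 0.3242, 0.7558]
lever_pivot [([343.0, 209.7], 0.7)]
lever_grip [([342.0, 218.6], 0.67)]
blue_cap_top [([424.4, 214.0], 0.81), ([418.6, 153.0], 0.77), ([405.8, 247.5], 0.73), ([339.0, 162.9], 0.71)]
blue_cap [([422.4, 223.0], 0.88), ([406.1, 257.3], 0.78), ([420.7, 160.9], 0.71), ([340.7, 167.2], 0.62)]
grey_cap [([292.3, 211.6], 0.62), ([343.2, 211.4], 0.19)]
port_left [([292.8, 219.2], 0.68)]
port_right [([337.1, 174.5], 0.74)]
gauge [([316.2, 190.4], 0.9)]
manifold [([324.0, 223.7], 0.96)]
```

View pics/top0.png

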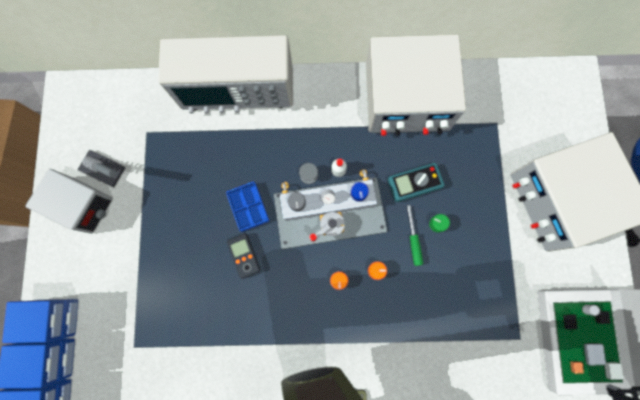

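View pics/side0.png

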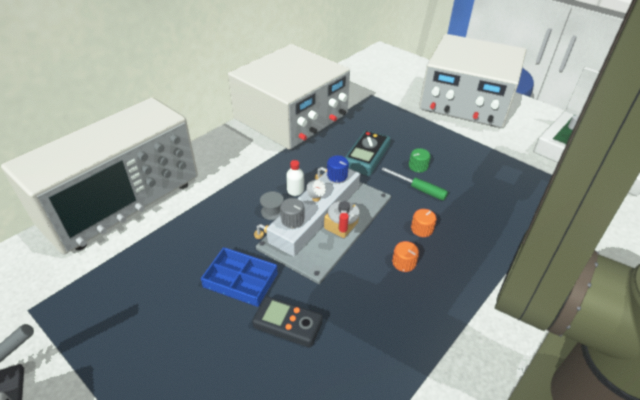

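Run:
```python
import cv2
a=cv2.imread("pics/top0.png")[150:300,250:450]; b=cv2.imread("pics/side0.png")[130:280,260:460]
cv2.imwrite("pics/crop0.png",cv2.resize(cv2.vconcat([a,b]),None,fx=2,fy=2,interpolation=cv2.INTER_CUBIC)[:600])
cv2.imwrite("pics/crop0b.png",cv2.resize(a,None,fx=4,fy=4,interpolation=cv2.INTER_CUBIC))
cv2.imwrite("pics/crop0c.png",cv2.resize(b,None,fx=4,fy=4,interpolation=cv2.INTER_CUBIC))
```

```text
(no output)
```

View pics/crop0b.png

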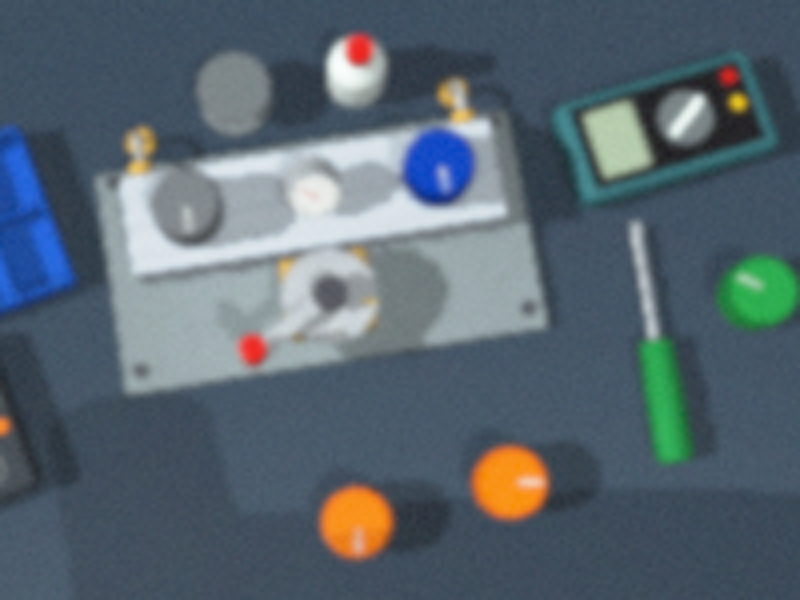

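View pics/crop0c.png

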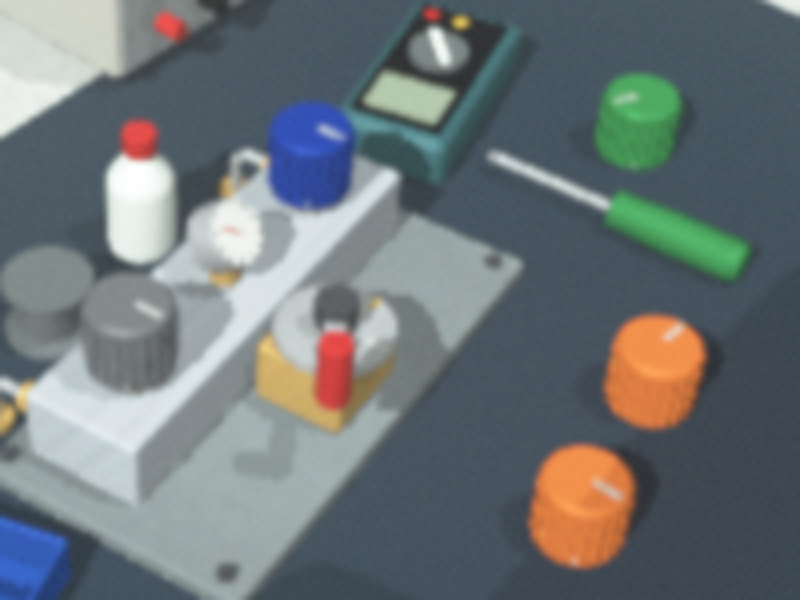

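The blue cap is on the right port (-y): top px (360,191), side px (338,168). Possible mix-ups:
- Orange caps at top (339,280) and (377,270).
- Green cap at top (440,222).
- Grey cap on the left port at (296,201).
- Grey spool at (308,173).

The crop confirms the blue fluted cap with its white line pointing to the front. Next I'll fit the manifold pose.

```bash
cat > h.py <<'E'
import numpy as np
from cell import arm
from scipy.optimize import least_squares
MP={"lever_pivot":(-.04,0,.068),"port_left":(.03,.085,.057),"port_right":(.03,-.085,.057),"manifold":(0,0,0)}
def proj(p,X):
    c=p["R"]@np.asarray(X)+p["t"]; return (p["mtx"]@c)[:2]/c[2]
def world(q,X):
    c,s=np.cos(q[2]),np.sin(q[2]); return np.array([q[0]+c*X[0]-s*X[1],q[1]+s*X[0]+c*X[1],X[2]])
def ray(p,px,z):
    d=p["R"].T@np.linalg.solve(p["mtx"],[px[0],px[1],1]); o=-p["R"].T@p["t"]
    return o+d*(z-o[2])/d[2]
E
python3 - <<'E'
from h import *
import cv2
T=arm.snapshot("top");S=arm.snapshot("side")
def blob(p,f,win):
    hsv=cv2.cvtColor(p["color"],cv2.COLOR_RGB2HSV); m=f(hsv.astype(int)); k=np.zeros(m.shape,bool); x0,x1,y0,y1=win; k[y0:y1,x0:x1]=1
    ys,xs=np.nonzero(m&k); return np.array([xs.mean(),ys.mean()]),len(xs),(xs.min(),xs.max(),ys.min(),ys.max())
red=lambda h:((h[...,0]<8)|(h[...,0]>172))&(h[...,1]>150)&(h[...,2]>120)
blue=lambda h:(abs(h[...,0]-115)<12)&(h[...,1]>180)&(h[...,2]>60)
print("red",blob(T,red,(300,325,225,245)),blob(S,red,(330,355,200,240)))
bt=blob(T,blue,(345,375,175,205));bs=blob(S,blue,(322,355,150,190));print("blue",bt,bs)
obs=[]
for p,c in((T,"top"),(S,"side")):
    for n in MP:
        d=[x for x in arm.pinpoint(n,c) if x["confidence"]>.5]
        if d: obs.append((p,MP[n],d[0]["location"],n,c))
    obs.append((p,(.03,-.085,.086),(bt if p is T else bs)[0],"bluecap",c))
f=lambda q:np.concatenate([proj(p,world(q,X))-l for p,X,l,_,_ in obs])
r=least_squares(f,[.65,0,0],loss="soft_l1");q=r.x;print("q",q)
for o,e in zip(obs,f(q).reshape(-1,2)):print(o[3],o[4],e.round(1))
np.save("q.npy",q)
for n in("lever_pivot","port_left","port_right"):print(n,world(q,MP[n]).round(4))
print("gauge",[ (d["location"]) for d in arm.pinpoint("gauge","top")][:1])
rt=ray(T,blob(T,red,(300,325,225,245))[0],.105);print("grip by top",rt)
# triangulate red centroid both
g=least_squares(lambda X:np.r_[proj(T,X)-blob(T,red,(300,325,225,245))[0],proj(S,X)-blob(S,red,(330,355,200,240))[0]],[.55,0,.09]);print("grip tri",g.x,g.cost)
for G in(rt,g.x):
    v=G[:2]-world(q,MP["lever_pivot"])[:2];print("r",np.hypot(*v),"ang",q[2]+np.pi-0-np.arctan2(v[1],v[0]), )
# other objects
for n in("detector","multimeter","screwdriver","parts_tray","solder_spool","cleaner"):
    d=arm.pinpoint(n,"top");print(n,[(ray(T,x["location"],0).round(3)[:2],x["confidence"]) for x in d[:1]])
E
```

```text
red (array([312.88, 236.8 ]), 25, (np.int64(311), np.int64(315), np.int64(234), np.int64(240))) (array([343.09848485, 222.59090909]), 132, (np.int64(339), np.int64(347), np.int64(214), np.int64(231)))
blue (array([359.07821229, 190.73743017]), 179, (np.int64(352), np.int64(367), np.int64(183), np.int64(199))) (array([336.21052632, 161.95789474]), 95, (np.int64(329), np.int64(346), np.int64(157), np.int64(169)))
q [ 0.5794685  -0.02114957  0.11982213]
lever_pivot top [ 0.3 -1.9]
port_left top [0.6 1.2]
port_right top [ 0.7 -2.5]
bluecap top [1.  0.8]
lever_pivot side [-1.7 -2.7]
port_left side [-1.8  0.8]
port_right side [-1.6  1.1]
manifold side [2.7 1.5]
bluecap side [1.2 5.5]
lever_pivot [ 0.5398 -0.0259  0.068 ]
port_left [0.5991 0.0668 0.057 ]
port_right [ 0.6194 -0.102   0.057 ]
gauge [[246.5, 254.3]]
grip by top [0.49903252 0.02621816 0.105     ]
grip tri [0.49910195 0.02576028 0.09047637] 0.34665086709155996
r 0.06616554801495617 ang 1.027638774207769
r 0.06576232174419105 ang 1.0241855171653067
detector [(array([0.463, 0.224]), 0.81)]
multimeter [(array([ 0.664, -0.263]), 0.91)]
screwdriver [(array([ 0.513, -0.251]), 0.69)]
parts_tray [(array([0.601, 0.223]), 0.81)]
solder_spool [(array([ 0.506, -0.251]), 0.52)]
cleaner [(array([ 0.706, -0.056]), 0.67)]
```

Run:
```python
from h import *
from scipy.spatial.transform import Rotation as Ro
T=arm.snapshot("top");q=np.load("q.npy")
cr=[((-.08,.15,.012),(127,393)),((-.08,-.15,.012),(548,326)),((.08,.15,.012),(97,176)),((-.005,.13,.057),(134,276)),((-.04,0,.078),(329,293)),((.03,-.085,.1),(438,166)),((.03,.085,.1),(187,204))]
O=[(X,np.array(p)/4+[250-.4,150-.4]) for X,p in cr]
f=lambda q:np.concatenate([proj(T,world(q,X))-l for X,l in O])
r=least_squares(f,q,loss="soft_l1");q=r.x;print(q);print(f(q).reshape(-1,2).round(1));np.save("q.npy",q)
s=arm.state();R=Ro.from_rotvec(s["orientation"]).as_matrix();print(R.round(3))
piv=world(q,(-.04,0,.068));print("piv",piv,"off grip",world(q,(-.105,0,.091)),"blue",world(q,(.03,-.085,.084)),"tcp",s["tool_pos"])
```

```text
[ 0.57807413 -0.01960965  0.1342995 ]
[[-0.2  0.6]
 [ 0.2  0.5]
 [-0.4 -0.3]
 [-0.3  0.1]
 [ 0.3 -0.2]
 [ 0.6 -0.6]
 [-0.2 -0. ]]
[[-0.     0.967  0.254]
 [-0.     0.254 -0.967]
 [-1.    -0.     0.   ]]
piv [ 0.53843432 -0.0249655   0.068     ] off grip [ 0.47401962 -0.03366874  0.091     ] blue [ 0.61918517 -0.09982737  0.084     ] tcp [ 0.16504406 -0.6287044   0.23135276]
```

```bash
python3 -m pendant '[[[20,40,0,0,50],[20,40,0,0,50],[20,40,0,0,50],[20,40,0,0,50],[20,40,0,0,50],[20,40,0,0,50],[20,40,0,0,50],[20,40,0,0,50],[20,40,0,0,50],[20,40,0,0,50]]]'
python3 -m pendant '[[[20,40,0,0,50],[20,40,0,0,50],[20,40,0,0,50],[20,40,0,0,50],[20,40,0,0,50],[10,24,0,0,50],[0,20,0,0,50],[0,0,0,0,50],[0,0,0,0,50]]]'
python3 - <<'E'
from h import *
import cv2
s=arm.state();print(s["tool_pos"],s["grip_width"],s["joint_pos"])
W=arm.snapshot("wrist");cv2.imwrite("pics/w1.png",W["color"][:,:,::-1]);print(W["t"],W["R"])
q=np.load("q.npy")
for n in("lever_pivot","lever_grip","blue_cap_top","port_right","port_left"):print(n,[(d["location"],d["confidence"]) for d in arm.pinpoint(n,"wrist")][:2], proj(W,world(q,MP[n])) if n in MP else "")
E
```

```text
time_s: 2.9
tool_pos: [0.3655, -0.2271, 0.2317]
orientation: [1.018, 1.318, -1.018]
contact_force: [0.8, 0.3, -0.0]
grip_width: 0.0501
time_s: 3.8
tool_pos: [0.475, 0.0153, 0.2313]
orientation: [1.017, 1.32, -1.017]
contact_force: [-0.0, 0.8, 0.1]
grip_width: 0.05
[0.47500719 0.01531798 0.23134155] 0.04998340367320452 [-8.04958929e-02 -2.76164719e-01  2.02719320e+00 -5.04633726e-04
  1.39047805e+00  1.23255362e+00]
[-0.10598651  0.39606615  0.52805188] [[ 2.53879483e-01 -9.67235637e-01  6.56125760e-04]
 [-9.16532231e-01 -2.40354022e-01  3.19685178e-01]
 [-3.09053194e-01 -8.17628682e-02 -9.47523591e-01]]
lever_pivot [([385.6, 118.3], 0.66)] [385.04787381 118.16415391]
lever_grip [([313.5, 155.4], 0.58), ([535.4, 39.7], 0.52)] 
blue_cap_top [([450.4, 260.5], 0.92), ([353.0, 256.6], 0.61)] 
port_right [] [499.50328591  43.64344136]
port_left [] [294.42711168  15.57562138]
```

View pics/w1.png

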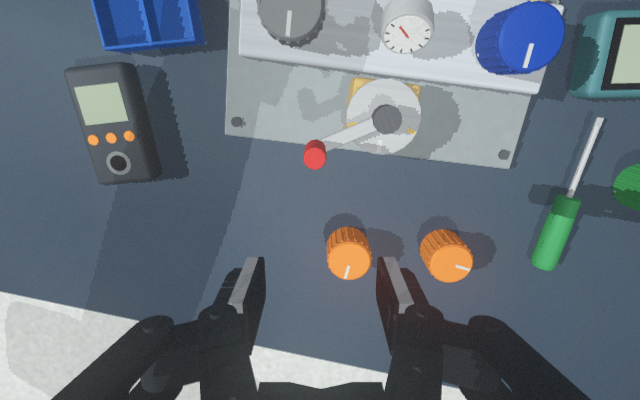

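Wrist view: red post at (315,154), spindle at (386,118) as the fit predicts, blue cap at upper right (525,38).

Run:
```python
from h import *
W=arm.snapshot("wrist");q=np.load("q.npy")
P=world(q,MP["lever_pivot"])
h=least_squares(lambda a:proj(W,[P[0]+.065*np.cos(a[0]),P[1]+.065*np.sin(a[0]),.091])-[313.5,155.4],[2.2]);a=h.x[0]
print("ang",q[2]+np.pi-a,h.fun,"grip",P+.065*np.array([np.cos(a),np.sin(a),0]), "ray top(316,152)",ray(W,(316,152),.111))
# blue cap top ellipse white-line centre approx (535,30)
print("bluetop proj",proj(W,world(q,(.03,-.085,.105))),"rim",proj(W,world(q,(.03,-.085,.063))))
```

```text
ang 1.017035418470674 [ 0.84491954 -0.40061982] grip [0.49715671 0.02524565 0.068     ] ray top(316,152) [0.50364161 0.02527992 0.111     ]
bluetop proj [531.46994943  35.83285933] rim [501.97603191  42.19675851]
```

```bash
python3 -m pendant '[[[12,5,-10,0,50],[12,5,-20,0,50],[0,0,-30,0,50],[0,0,-30,0,50],[0,0,-30,0,50],[0,0,-20,0,50],[0,0,-11,0,50],[0,0,0,0,50]]]'
python3 -m pendant '[[[0,0,0,0,10],[0,0,0,0,10],[0,0,0,0,10],[0,0,0,0,10],[0,0,0,0,10]]]'
python3 - <<'E'
from h import *
import cv2
W=arm.snapshot("wrist");cv2.imwrite("pics/w2.png",W["color"][:,:,::-1])
E
```

```text
time_s: 4.95
tool_pos: [0.4979, 0.0251, 0.0787]
orientation: [1.017, 1.322, -1.02]
contact_force: [-0.2, 0.4, 0.3]
grip_width: 0.0499
time_s: 5.45
tool_pos: [0.4997, 0.0264, 0.0822]
orientation: [1.02, 1.32, -1.016]
contact_force: [-3.1, 5.3, 3.3]
grip_width: 0.0162
```

View pics/w2.png

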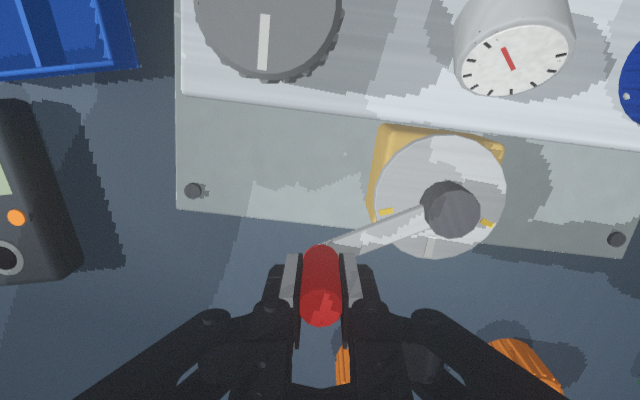

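Post gripped (red post between the pads at (322,285)). Swinging it along the arc.

Run:
```python
import numpy as np
a=np.linspace(2.2165,3.276,11);p=np.c_[.5384+.065*np.cos(a),-.025+.065*np.sin(a)]*1000
print(np.diff(p,axis=0).round(1).tolist(),p[-1])
```

```text
[[-5.3, -4.4], [-4.8, -5.0], [-4.2, -5.4], [-3.6, -5.9], [-3.0, -6.2], [-2.3, -6.5], [-1.6, -6.7], [-0.9, -6.8], [-0.2, -6.9], [0.6, -6.9]] [473.98624003 -33.7101967 ]
```

```bash
python3 -m pendant '[[[-5.3,-4.4,1,0,10],[-4.8,-5,1,0,10],[-4.2,-5.4,0,0,10],[-3.6,-5.9,0,0,10],[-3,-6.2,0,0,10],[-2.3,-6.5,0,0,10],[-1.6,-6.7,0,0,10],[-0.9,-6.8,0,0,10],[-0.2,-5,0,0,10],[0,0,0,0,10]]]'
python3 - <<'E'
from h import *
import cv2
W=arm.snapshot("wrist");cv2.imwrite("pics/w3.png",W["color"][:,:,::-1])
q=np.load("q.npy");P=world(q,MP["lever_pivot"]);g=arm.state()["tool_pos"];v=np.array(g[:2])-P[:2]
print(g,np.hypot(*v),q[2]+np.pi-np.arctan2(v[1],v[0])%(2*np.pi))
E
```

```text
time_s: 6.5
tool_pos: [0.4672, -0.025, 0.0821]
orientation: [1.013, 1.336, -1.025]
contact_force: [-23.9, 5.5, 15.4]
grip_width: 0.0165
[ 0.4671704  -0.02504858  0.08211745] 0.0712639690824809 0.1331336508330212
```

View pics/w3.png

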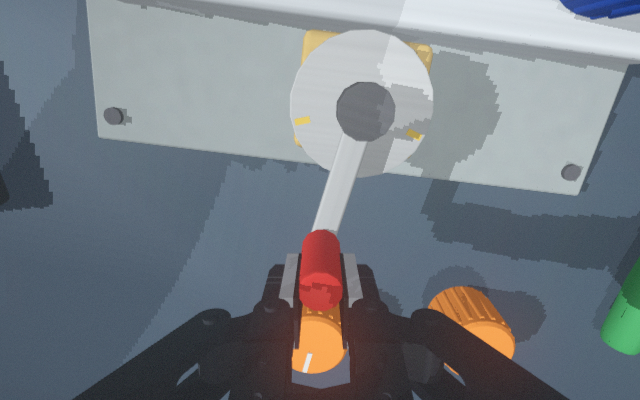

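Run:
```python
from h import *
W=arm.snapshot("wrist");q=np.load("q.npy");P=world(q,MP["lever_pivot"])
print("piv proj",proj(W,P))
for px in((349,145),(330,215),(325,230)):
    X=ray(W,px,.071);v=(X-P)[:2];print(px,X,np.hypot(*v),"lever ang",q[2]+np.pi-np.arctan2(v[1],v[0])%(2*np.pi))
X=ray(W,(320,298),.111);v=(X-P)[:2];print("posttop?",X,np.hypot(*v),q[2]+np.pi-np.arctan2(v[1],v[0])%(2*np.pi))
for t in(0,.1,.2,.3):
    a=q[2]+np.pi-t;print(t,[proj(W,[P[0]+.065*np.cos(a),P[1]+.065*np.sin(a),z]).round(0) for z in(.071,.111)])
print(arm.pinpoint("lever_grip","wrist")[:2]);s=arm.state();print(s["contact_force"],s["torque"],s["tool_pos"])
```

```text
piv proj [362.60379476 109.94614225]
(349, 145) [ 0.52294806 -0.0232063   0.071     ] 0.015585854590717207 lever ang 0.24741164307686558
(330, 215) [ 0.48926188 -0.02383637  0.071     ] 0.049185400612533424 lever ang 0.15725796155874727
(325, 230) [ 0.48129097 -0.02355942  0.071     ] 0.057160640714495 lever ang 0.15890072005228717
posttop? [ 0.47130545 -0.02408368  0.111     ] 0.06713466221425185 0.14743485810378099
0 [array([341., 248.]), array([347., 298.])]
0.1 [array([328., 246.]), array([330., 295.])]
0.2 [array([315., 243.]), array([313., 291.])]
0.3 [array([302., 238.]), array([296., 285.])]
[{'location': [320.5, 266.7], 'confidence': 0.87}]
[-22.95752596   4.9973907   15.57746744] [0.93864832 3.61403613 0.20509687] [ 0.4671769  -0.02504163  0.08211838]
```

The lever stands at about 0.15 rad, and the tool has 23 N of side load. I'll ease the jaws to relieve it, then push on in small steps.

```bash
python3 -m pendant '[[[0,0,0,0,24],[0,0,0,0,24],[0,0,0,0,24]]]'
python3 -m pendant '[[[0,-3,0,0,24],[0,-3,0,0,24],[0,0,0,0,24],[0,0,0,0,24]]]'
python3 - <<'E'
from h import *
import cv2
W=arm.snapshot("wrist");cv2.imwrite("pics/w4.png",W["color"][:,:,::-1]);q=np.load("q.npy");P=world(q,MP["lever_pivot"])
d=arm.pinpoint("lever_grip","wrist")[:1];print(d)
for t in(-.1,0,.1,.2):
    a=q[2]+np.pi-t;print(t,[proj(W,[P[0]+.065*np.cos(a),P[1]+.065*np.sin(a),z]).round(0) for z in(.071,.091,.111)])
E
```

```text
time_s: 6.95
tool_pos: [0.4739, -0.0266, 0.0833]
orientation: [1.019, 1.318, -1.017]
contact_force: [0.5, 1.1, 0.9]
grip_width: 0.0241
time_s: 7.35
tool_pos: [0.4734, -0.033, 0.0824]
orientation: [1.018, 1.319, -1.018]
contact_force: [0.4, -0.0, 0.0]
grip_width: 0.0243
[{'location': [314.8, 278.6], 'confidence': 0.89}]
-0.1 [array([335., 257.]), array([337., 278.]), array([339., 306.])]
0 [array([322., 256.]), array([322., 277.]), array([322., 305.])]
0.1 [array([309., 254.]), array([307., 275.]), array([305., 303.])]
0.2 [array([296., 250.]), array([293., 272.]), array([289., 299.])]
```

View pics/w4.png

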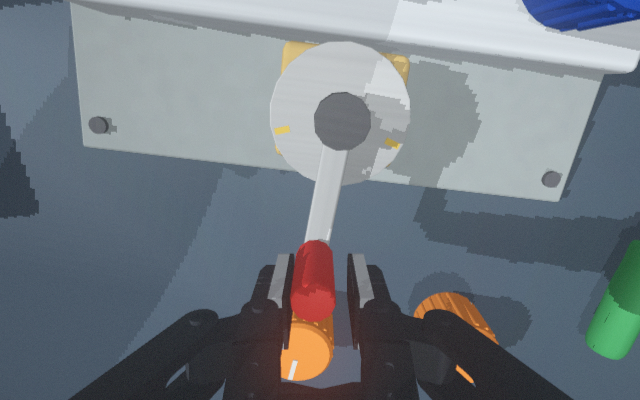

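Lever at about 0.05 rad (post at (314,278)); a small push more.

```bash
python3 -m pendant '[[[0,-2,0,0,24],[0,-1.5,0,0,24],[0,0,0,0,24],[0,1,0,0,26],[0,0,0,0,34],[0,0,0,0,40],[0,0,0,0,40]]]'
python3 -m pendant '[[[0,0,30,0,40],[0,0,40,0,60],[0,0,40,0,70],[0,0,30,0,70],[0,0,0,0,70]]]'
python3 - <<'E'
from h import *
import cv2
W=arm.snapshot("wrist");cv2.imwrite("pics/w5.png",W["color"][:,:,::-1]);q=np.load("q.npy");P=world(q,MP["lever_pivot"])
print(arm.state()["tool_pos"])
d=arm.pinpoint("lever_grip","wrist")[:1];print(d)
for t in(-.1,0,.1,.2):
    a=q[2]+np.pi-t;print(t,[proj(W,[P[0]+.065*np.cos(a),P[1]+.065*np.sin(a),z]).round(0) for z in(.071,.091,.111)])
print(arm.pinpoint("blue_cap_top","wrist")[:2],"top",proj(W,world(q,(.03,-.085,.105))))
E
```

```text
time_s: 8.15
tool_pos: [0.4732, -0.0351, 0.0823]
orientation: [1.018, 1.32, -1.018]
contact_force: [0.7, 0.5, 0.8]
grip_width: 0.0401
time_s: 8.65
tool_pos: [0.476, -0.0357, 0.2284]
orientation: [1.02, 1.31, -1.013]
contact_force: [-0.3, 0.4, -0.3]
grip_width: 0.0693
[ 0.47467806 -0.03540245  0.22536498]
[{'location': [315.3, 190.8], 'confidence': 0.85}]
-0.1 [array([324., 182.]), array([324., 188.]), array([325., 195.])]
0 [array([317., 181.]), array([317., 188.]), array([316., 195.])]
0.1 [array([309., 180.]), array([309., 187.]), array([308., 194.])]
0.2 [array([302., 178.]), array([301., 184.]), array([300., 191.])]
[{'location': [625.4, 186.4], 'confidence': 0.82}, {'location': [302.0, 250.3], 'confidence': 0.61}] top [463.44341596  18.97955435]
```

View pics/w5.png

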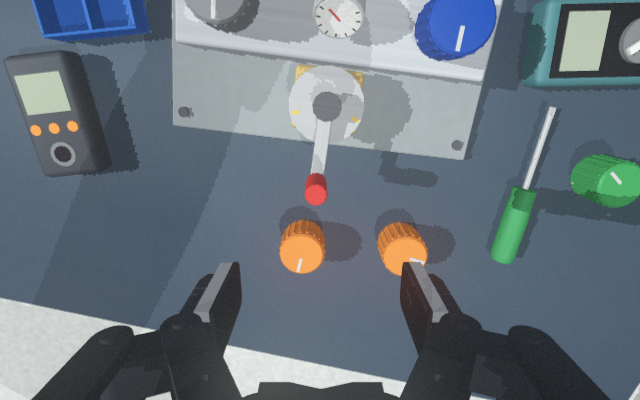

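Lever is at about 0.02 rad, on the off mark (post (316,190), spindle (327,105)). Moving above the blue cap.

```bash
python3 -m pendant '[[[20,-10,0,0,75],[30,-14,0,0,75],[30,-14,0,0,75],[10,-5,0,0,75],[0,0,0,0,75],[0,0,0,0,75]]]'
python3 - <<'E'
from h import *
import cv2
W=arm.snapshot("wrist");cv2.imwrite("pics/w6.png",W["color"][:,:,::-1]);q=np.load("q.npy")
print(arm.state()["tool_pos"])
print(arm.pinpoint("blue_cap_top","wrist")[:2],"top",proj(W,world(q,(.03,-.085,.105))))
m=cv2.inRange(cv2.cvtColor(W["color"],cv2.COLOR_RGB2HSV),(105,130,40),(125,255,255))
n,l,st,c=cv2.connectedComponentsWithStats(m);k=sorted(range(1,n),key=lambda i:-st[i,4])[:3];print(st[k],c[k])
th=np.linspace(0,2*np.pi,60)
img=W["color"][:,:,::-1].copy()
for z in(.105,.063):
    for t in th: 
        u=proj(W,world(q,(.03+.024*np.cos(t),-.085+.024*np.sin(t),z))).astype(int);cv2.circle(img,tuple(int(a) for a in u),1,(0,255,255) if z>.1 else (0,255,0),-1)
cv2.imwrite("pics/w6o.png",img)
E
```

```text
time_s: 9.4
tool_pos: [0.5619, -0.0776, 0.2209]
orientation: [1.017, 1.323, -1.019]
contact_force: [0.2, -0.2, 0.4]
grip_width: 0.075
[ 0.56193212 -0.07751393  0.22133397]
[{'location': [551.6, 254.3], 'confidence': 0.87}, {'location': [345.3, 318.8], 'confidence': 0.75}] top [370.35051827 126.18694269]
[[   0    0   96  118 9277]
 [ 336   91   66   66 3177]] [[ 40.02554705  60.16912795]
 [368.65879761 122.57129367]]
```

View pics/w6o.png

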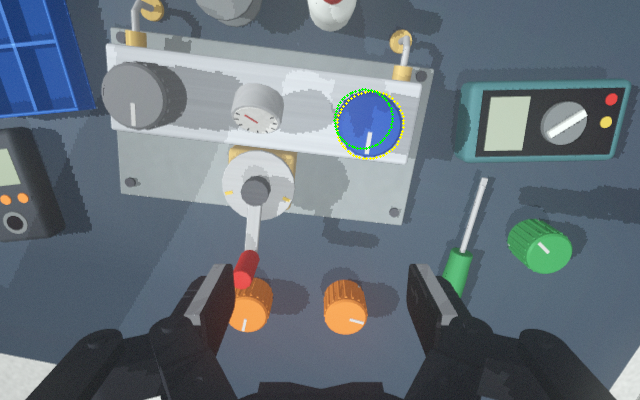

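```bash
python3 -m pendant '[[[20,-8,-20,0,75],[25,-10,-30,0,75],[12,-4,-30,0,75],[0,0,-30,0,75],[0,0,-20,0,75],[0,0,-12,0,75],[0,0,-7,0,75],[0,0,0,0,75],[0,0,0,0,75]]]'
python3 - <<'E'
from h import *
import cv2
W=arm.snapshot("wrist");cv2.imwrite("pics/w7.png",W["color"][:,:,::-1]);print(arm.state()["tool_pos"])
E
```

```text
time_s: 10.4
tool_pos: [0.6209, -0.1002, 0.0748]
orientation: [1.018, 1.318, -1.017]
contact_force: [-0.2, 0.3, 0.3]
grip_width: 0.0754
[ 0.62109583 -0.10026825  0.07505068]
```

View pics/w7.png

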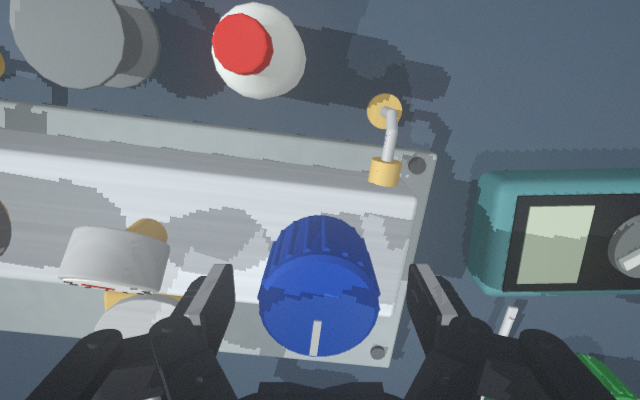

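The cap at (320,295) is centred between the pads. I'll correct about 2 mm in x, 3 mm down, and close.

```bash
python3 -m pendant '[[[-1.8,0.4,-3,0,75],[0,0,0,0,60],[0,0,0,0,44],[0,0,0,0,44],[0,0,0,0,44],[0,0,0,0,44],[0,0,0,0,44]]]'
python3 - <<'E'
from h import *
s=arm.state();print(s["tool_pos"],s["orientation"],s["torque"],s["grip_width"],s["joint_pos"])
E
```

```text
time_s: 11.15
tool_pos: [0.6187, -0.0998, 0.0708]
orientation: [1.018, 1.319, -1.018]
contact_force: [-1.2, -0.3, 4.2]
grip_width: 0.0465
[ 0.61869243 -0.09977806  0.07082427] [ 1.01806933  1.31910307 -1.0176436 ] [ 0.01703182  0.13974638 -0.04853762] 0.04654319178202569 [-2.45513172e-01  2.19590399e-01  1.82679936e+00 -4.18042874e-05
  1.09447909e+00  1.06849116e+00]
```

Held (46.5 mm). Feeling counter-clockwise first, small.

```bash
cat > st.py <<'E'
from h import *
from scipy.spatial.transform import Rotation as Ro
s=arm.state();z=Ro.from_rotvec(s["orientation"]).as_matrix()[:,2]
print("yaw",round(np.arctan2(z[1],z[0]),4),"pos",np.round(s["tool_pos"],4),"F",np.round(s["contact_force"],1),"Tz",np.round(s["torque"],2),"w",round(s["grip_width"],4))
E
python3 st.py; python3 -m pendant '[[[0,0,0,0.04,44],[0,0,0,0.04,44],[0,0,0,0.04,44],[0,0,0,0,44]]]'; python3 st.py
```

```text
yaw -1.314 pos [ 0.6187 -0.0998  0.0708] F [-1.2 -0.3  4.2] Tz [ 0.02  0.14 -0.05] w 0.0465
time_s: 11.55
tool_pos: [0.619, -0.1, 0.0713]
orientation: [0.927, 1.363, -0.926]
contact_force: [0.1, -0.0, 5.8]
grip_width: 0.0466
yaw -1.1933 pos [ 0.619  -0.1     0.0713] F [ 0.1 -0.   5.8] Tz [-0.11  0.12  0.04] w 0.0466
```

```bash
python3 - <<'E'
from h import *
import cv2
W=arm.snapshot("wrist");cv2.imwrite("pics/w8.png",W["color"][:,:,::-1])
E
python3 -m pendant '[[[0,0,0,-0.04,44],[0,0,0,-0.04,44],[0,0,0,-0.04,44],[0,0,0,-0.04,44],[0,0,0,-0.03,44],[0,0,0,0,44]]]'; python3 st.py;python3 - <<'E'
from h import *
import cv2
W=arm.snapshot("wrist");a=cv2.imread("pics/w8.png");cv2.imwrite("pics/w9.png",cv2.vconcat([a[200:],W["color"][200:,:,::-1]]))
E
```

```text
time_s: 12.2
tool_pos: [0.6186, -0.0999, 0.0708]
orientation: [1.068, 1.292, -1.069]
contact_force: [-1.0, -1.2, 4.2]
grip_width: 0.0466
yaw -1.3816 pos [ 0.6186 -0.0999  0.0708] F [-1.  -1.2  4.2] Tz [-0.11  0.26  1.13] w 0.0466
```

View pics/w9.png

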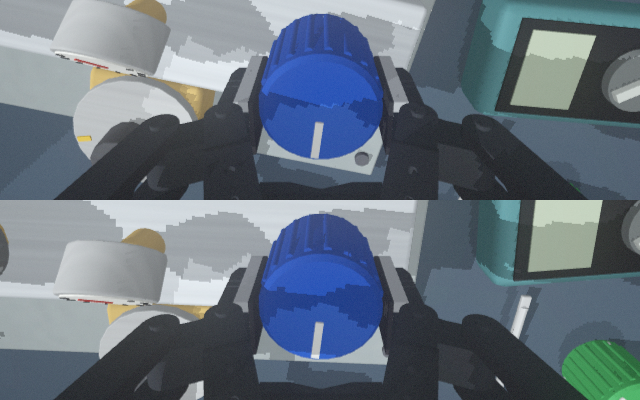

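Clockwise it stops hard (1.1 N m). Counter-clockwise it turned freely, the white line came round with the jaws, and it rose 0.5 mm, so it is a right-hand thread. Unscrewing counter-clockwise.

```bash
python3 -m pendant '[[[0,0,0.2,0.12,44],[0,0,0.45,0.12,44],[0,0,0.45,0.12,44],[0,0,0.45,0.12,44],[0,0,0.45,0.12,44],[0,0,0.45,0.12,44],[0,0,0.4,0.12,44],[0,0,0,0.12,44],[0,0,0,0.12,44],[0,0,0,0,44]]]'; python3 st.py
python3 -m pendant '[[[0,0,0,0.1,44],[0,0,0,0.07,44],[0,0,0,0,44],[0,0,0,0,44]]]'; python3 st.py
python3 - <<'E'
from h import *
import cv2
W=arm.snapshot("wrist");cv2.imwrite("pics/w10.png",W["color"][:,:,::-1])
E
```

```text
time_s: 13.25
tool_pos: [0.6194, -0.1006, 0.0738]
orientation: [0.239, 1.554, -0.24]
contact_force: [2.5, -4.4, 2.9]
grip_width: 0.047
yaw -0.3057 pos [ 0.6194 -0.1006  0.0738] F [ 2.5 -4.4  2.9] Tz [-0.61 -0.37  0.07] w 0.047
time_s: 13.65
tool_pos: [0.6196, -0.1007, 0.0738]
orientation: [0.107, 1.565, -0.109]
contact_force: [2.3, -4.8, 2.6]
grip_width: 0.0467
yaw -0.138 pos [ 0.6196 -0.1007  0.0738] F [ 2.3 -4.8  2.6] Tz [-0.68 -0.47  0.02] w 0.0467
```

View pics/w10.png

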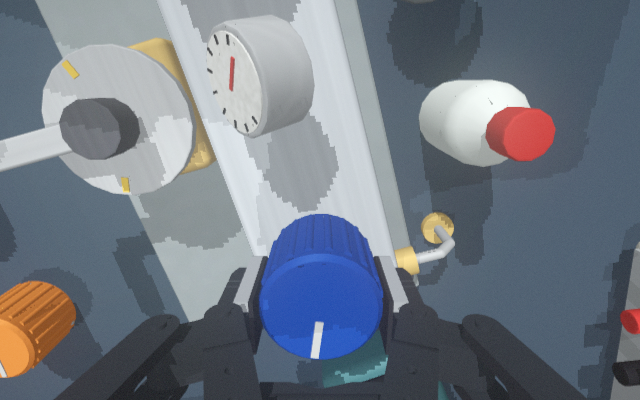

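The cap followed the jaws about 67° (line still at (317,340)). Lifting straight up.

```bash
python3 -m pendant '[[[0,0,3,0,44],[0,0,5,0,44],[0,0,8,0,44],[0,0,12,0,44],[0,0,15,0,44]]]'; python3 st.py
python3 -m pendant '[[[0,0,15,0,44],[0,0,15,0,44],[0,0,14,0,44],[0,0,10,0,44],[0,0,0,0,44],[0,0,0,0,44],[0,0,0,0,44]]]'; python3 st.py
python3 - <<'E'
from h import *
import cv2
W=arm.snapshot("wrist");S=arm.snapshot("side");T=arm.snapshot("top")
cv2.imwrite("pics/w11.png",W["color"][:,:,::-1])
cv2.imwrite("pics/s11.png",cv2.hconcat([cv2.resize(S["color"][120:290,250:420,::-1],(400,400),interpolation=2),cv2.resize(T["color"][150:300,250:400,::-1],(400,400),interpolation=2)]))
q=np.load("q.npy");P=world(q,MP["lever_pivot"])
for n,p in(("wrist",W),("top",T),("side",S)):
    print(n,[(d["location"],d["confidence"]) for d in arm.pinpoint("lever_grip",n)[:1]],[proj(p,world(q,(-.04-.065*np.cos(t),.065*np.sin(t),.091))).round(0) for t in(-.1,0,.1)])
    print([(d["location"],d["confidence"]) for d in arm.pinpoint("blue_cap",n)[:3]],proj(p,world(q,(.03,-.085,.184))))
E
```

```text
time_s: 14.2
tool_pos: [0.6164, -0.0989, 0.1141]
orientation: [0.109, 1.574, -0.106]
contact_force: [-0.3, -0.0, -3.0]
grip_width: 0.0467
yaw -0.1367 pos [ 0.6164 -0.0989  0.1141] F [-0.3 -0.  -3. ] Tz [0.04 0.03 0.03] w 0.0467
time_s: 14.9
tool_pos: [0.6177, -0.0995, 0.169]
orientation: [0.106, 1.57, -0.105]
contact_force: [-0.4, -0.7, -3.6]
grip_width: 0.0463
yaw -0.1341 pos [ 0.6177 -0.0995  0.169 ] F [-0.4 -0.7 -3.6] Tz [-0.02  0.06 -0.02] w 0.0463
wrist [([81.1, 141.8], 0.58)] [array([ 87., 151.]), array([ 81., 141.]), array([ 77., 131.])]
[([107.1, 258.6], 0.82), ([322.4, 279.5], 0.76), ([274.5, 391.5], 0.69)] [327.03714567 287.98072885]
top [([310.3, 176.3], 0.55)] [array([339., 246.]), array([336., 246.]), array([334., 247.])]
[] [362.58661435 182.92042035]
side [([373.1, 209.9], 0.68)] [array([373., 211.]), array([371., 213.]), array([370., 214.])]
[([422.1, 163.2], 0.86), ([403.9, 256.1], 0.84), ([339.3, 132.1], 0.8)] [338.82732031 131.39968654]
```

View pics/w11.png

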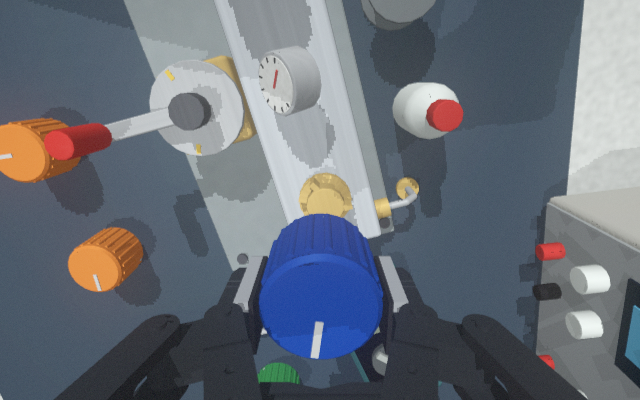

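View pics/s11.png

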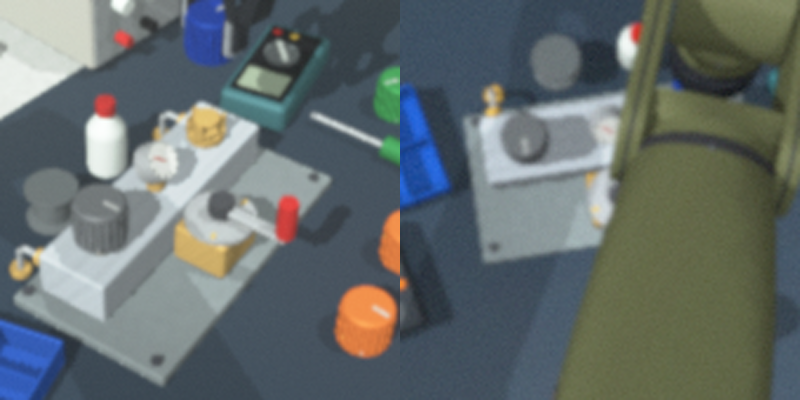

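The bare brass spigot shows at (325,195). The cap is held upright in the jaws about 98 mm up, over its port, and the lever is at off. Handing in.

```bash
python3 -m pendant '[[[0,0,0,0,44],[0,0,0,0,44],[0,0,0,0,44]]]'; python3 st.py; python3 -c "
from cell import arm
print(arm.job_done())"
```

```text
time_s: 15.65
tool_pos: [0.6184, -0.0997, 0.1702]
orientation: [0.105, 1.568, -0.105]
contact_force: [-0.3, -0.3, -2.8]
grip_width: 0.0467
yaw -0.134 pos [ 0.6184 -0.0997  0.1702] F [-0.3 -0.3 -2.8] Tz [-0.    0.03 -0.01] w 0.0467
the job is handed in; nothing more can be done
None
```

The job is handed in at 15.7 s. The lever is at off, and the blue cap is unscrewed and held in the gripper, mouth down, over its port.

- **Lever:** I swung it from about 1.0 rad to off without passing off in any reading. The first swing stopped at about 0.15 rad with roughly 23 N of side load on the tool. I eased the jaws and pushed on in small steps. The wrist view then put it at about 0.02 rad, and at the end the wrist and side views still had it within about 0.1 rad of off.
- **Thread:** Clockwise stopped hard at about 1.1 N m. Counter-clockwise turned freely and rose, so it is a right-hand thread. I unscrewed it about 67° and lifted it straight up.
- **Final hold:** The cap sits about 99 mm above its tight position and within a few mm of the port axis. The finger opening is steady at 46.7 mm, and the tool carries about 3 N, which matches the cap's weight.
- **Failed checks:** At the end the arm hid the lever and the blue cap from the top camera, so its lever reading was wrong and it found no cap. I relied on the wrist and side views.
- **Rest of the bench:** I did not see the grey cap or anything else move in the last pictures, but I did not measure their positions again.

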